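# Shim the short foot of a stirrer stand

## Robot

A 6-joint arm with a two-finger parallel gripper is mounted at the origin on the work surface. World frame = base frame: x ahead of the robot, y to its left, z up, the work surface at z = 0. Lengths are in m, angles in rad, forces in N, time in s.
With the tool pointing down it reaches from about 0.325 to 0.9 m from the base axis. Payload 3.5 kg.
Tool frame: the origin (TCP) lies at the very end of the fingers, on their centre line; the grasp point (between the pads) lies robot.grip_point_offset behind it (robot.grip_point_offset is the distance from the TCP to the grasp point, in m); z points along the fingers, y is the line along which they close (so a half turn about z gives the same grasp; the last joint's range is limited). The gripper opens to 85 mm and grips with 20 to 120 N. Pads are 22 mm wide; open, the fingers measure 114 mm over their backs; the gripper's body (76 mm by 85 mm) begins 54 mm behind the grasp point. The pads swing forward as they close: fully open they stand 13 mm farther back than shut.
Start: joints at [-1.411, 0.276, -0.026, 1.268, 0, 1.467], TCP at [0.162, -0.604, 0.231] pointing down, gripper open.
Joint ranges: [-3.12, 3.12], [-0.85, 1.88], [-1.08, 1.24], [-1.95, 2.15], [-1.57, 1.53], [-3.14, 3.14]. Speed limits (rad/s): [2.57, 2.57, 3.14, 3.14, 3.14, 3.14].

## Interface

Orientations are given as [roll, pitch, yaw] about the fixed x, y, z axes, in that order (R = Rz(yaw) Ry(pitch) Rx(roll)).
In Python, from rig import state, viewer, hand_in, robot gives the robot as it stands. The module is installed in compiled form; this text tells all that it offers.
- The arm moves only by the tool move_arm, never from a script. Its argument "plan" is text: rows parted by semicolons, each of 5 numbers parted by spaces: the gripper command: -1 is shut, 1 is fully open, values between are in proportion, then the shift along the world's x, y, z in mm, then the turn about the world's z in rad. A call has 1 to 10 rows; each row shifts and turns the commanded pose from where the row before left it; what a row does not reach is not made up. A row lasts 1/10 s, in which the tool goes at most 50 mm and 8.59 degrees, less where a joint would pass 70% of its speed; a pose out of reach is approached as far as the arm can. A call is refused whole if a number of a shift passes 50 or a number of a turn 0.15, either way. A call with a gripper value outside its range is refused whole. The fingers move at their own pace and stop on an object; the grip force is fixed at half the most. Time passes only in rows, so rows that do not move let the fingers close. It gives the time, the measured TCP pose, the force, the opening and the grip force at its end, in the units of the state.
- state(): the state, without advancing time (a new reading comes with each control period).
- viewer.get_image(name): name is "scene" or "side" or "wrist"; returns a dict with "color" (384x512x3 uint8, red, green, blue), "intrinsics" (3x3 intrinsics, pixels), "view" (4x4, takes a point from world to camera coordinates). Camera axes: x right, y up, looking along -z (the intrinsics and any distortion apply to the point x, -y, -z); pixel columns grow to the right and rows downward; lengths in m; the calibration is good to about 2 mm. A picture is of the moment at which its call begins. There is no depth.
- hand_in(): hands the job in; it is judged then, once.
The state is a dict: "time": time; "q": joint angles; "qvel": joint speeds; "effort": joint torques, N m; "ee_pos": TCP position; "orientation": TCP orientation; "ft_force": force on the tool from outside, world axes, zero at the start; "ft_torque": the same for the moment, N m; "grip_width": finger opening in m; "grasp_force": force on a finger pad.
Only numpy, scipy, OpenCV 4.12 (cv2) and the standard library are available. Lean on these libraries where they do the work, as an engineer would, in place of code of your own. Each camera call takes 0.05 s, during which the arm holds its last target. There are 200 camera calls.

## Task

The blue stirrer stand stands on three rubber feet and rocks, because its fourth foot, the short brass one under the yellow spot, hangs clear of the bench. Slide the orange shims flat under that foot, one at a time and stacked, until no more will go in (two of the three), each far enough that the whole foot is over it; then press down firmly on the yellow spot to check that the corner no longer gives, and let go. Do not shove the stand or anything else on the bench out of place; a shim that is not needed may lie anywhere else on the bench.

Things in the scene. Friction and masses are not known exactly. Their poses are not given: they have to be found in the camera images.
- stand: stirrer stand, loose, about 2.6 kg: blue base plate 220 (x) x 300 (y) mm, underside 28 and top 46 mm above the bench, on rubber feet 28 mm tall at (-90,120), (90,120), (90,-120). Rod to 526 mm high at (60,100), grey motor 330-460 mm high at (50,0) with a shaft below. Origin at bench level under the plate's centre, z up. Rests level on 3 feet; about 2 to 4 N on the yellow spot tips that corner
- stand_foot: short brass foot, 22 mm in diameter, domed bottom, at (-90,-120) mm of the stand: 20 mm behind its front edge (-x side, free bench before it), 30 mm from its side edge. Fixed to the stand, same axes. Origin at its lowest point, 17.5 mm above the bench while the stand rests on its other feet: two 8 mm shims go under with 1.5 mm to spare
- stand_pad (a point): centre of the yellow spot, 26 mm in diameter, on top of the base plate exactly above the short foot, 47.5 mm above the bench; same axes as the stand
- shim_a: flat orange plastic shim plate, 90 x 34 x 8 mm, lying flat and loose, one of three alike (35 g); origin at its centre (half-way up, 4 mm above the bench at first), x along its 90 mm length, y across its 34 mm width, z up; it can be gripped across the width
- shim_b: flat orange plastic shim plate, 90 x 34 x 8 mm, lying flat and loose, one of three alike (35 g); origin at its centre (half-way up, 4 mm above the bench at first), x along its 90 mm length, y across its 34 mm width, z up; it can be gripped across the width
- shim_c: flat orange plastic shim plate, 90 x 34 x 8 mm, lying flat and loose, one of three alike (35 g); origin at its centre (half-way up, 4 mm above the bench at first), x along its 90 mm length, y across its 34 mm width, z up; it can be gripped across the width
- boss: blue clamp head with two steel screws, 75 x 30 x 26 mm, loose bystander lying among the shims; origin at the centre of its underside
- beaker: glass beaker, 72 mm across, 95 mm tall, loose bystander; origin at the centre of its underside
- flask: conical glass flask, 84 mm across, 130 mm tall, loose bystander; origin at the centre of its underside
Mind the look-alikes: they are no part of the job. Leave any grey or purple look-alike of the shim_a alone. Leave any purple or turquoise look-alike of the shim_b alone.

How it is judged:
By the outcome, as a careful person would: the job done as asked, in the order asked, and still so for the second after the job is handed in, with the robot touching nothing.
It also fails if it takes over 59 s, if anything falls off the work surface, if the arm or the gripper's body presses on something with over 40 N, if the wrist force passes 120 N, or if a joint passes its speed limit or range.

## Working session

There is one attempt and no reset: what is moved stays moved. The work goes in short steps, Python scripts to look and compute and a tool call to move; the robot and the scene stay as the last step left them, time stands still between calls to the robot, and variables do not carry over. Pictures are saved under pics/ and viewed, at most 10 in all, crops included, and the job is handed in when it is done.

Besides the shell and the picture viewer there is one more tool, called after "Emit:" as name(argument=value, ...), one argument or row to a line, values as JSON. move_arm: Moves the arm, as the interface text tells. Its arguments: {"type":"object","properties":{"plan":{"type":"string"}},"required":["plan"]}

```bash
mkdir -p pics; ls; python3 - <<'E'
from rig import state, viewer, robot
import cv2, numpy as np
print(state()); print({k:getattr(robot,k) for k in dir(robot) if k[0]!='_'})
a=[]
for n in ("scene","side"):
    d=viewer.get_image(n); cv2.imwrite(f"pics/{n}0.png",d["color"][:,:,::-1]); np.savez(f"{n}0.npz",**d)
    print(n,d["intrinsics"],d["view"])
E
```

```text
pics
{'time': 0.0, 'q': array([-1.41136517e+00,  2.77159795e-01, -2.79159385e-02,  1.26800398e+00,
       -1.71455467e-05,  1.46740411e+00]), 'qvel': array([-0.00190376, -0.00058754,  0.00107306,  0.00138417, -0.00259502,
       -0.00063803]), 'effort': array([-5.29620211e-04, -4.45508087e+01,  2.95204192e+01,  1.65294064e-02,
       -7.96356107e-05,  1.60793286e-05]), 'ee_pos': array([ 0.16224303, -0.60274917,  0.23012656]), 'orientation': array([-3.13931969e+00, -2.18609477e-04,  2.62823150e-01]), 'ft_force': array([1.31378923, 0.30023875, 0.42025284]), 'ft_torque': array([ 0.00607092, -0.03540102, -0.00333722]), 'grasp_force': 0.0, 'grip_width': 0.08546070683271693}
{'IKError': <class 'rig.IKError'>, 'grip_point_offset': 0.0187}
scene [[354.09980446   0.         251.45811823]
 [  0.         354.09980446 193.42948248]
 [  0.           0.           1.        ]] [[-0.9897533  -0.14229127  0.01189966  0.51172008]
 [ 0.10503708 -0.66909228  0.73571919 -0.13574747]
 [-0.09672445  0.7294304   0.67718215 -1.11572498]
 [ 0.          0.          0.          1.        ]]
side [[363.95749906   0.         251.98091513]
 [  0.         363.95749906 190.65879616]
 [  0.           0.           1.        ]] [[ 0.97348014 -0.2281655   0.01664066 -0.51124089]
 [ 0.16008974  0.73137925  0.66291452 -0.11090427]
 [-0.16342486 -0.64267012  0.74851014 -0.90729284]
 [ 0.          0.          0.          1.        ]]
```

View pics/scene0.png

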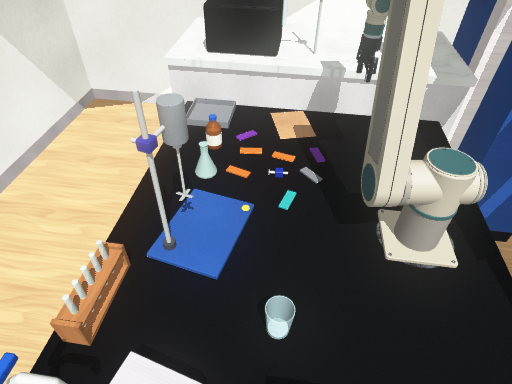

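View pics/side0.png

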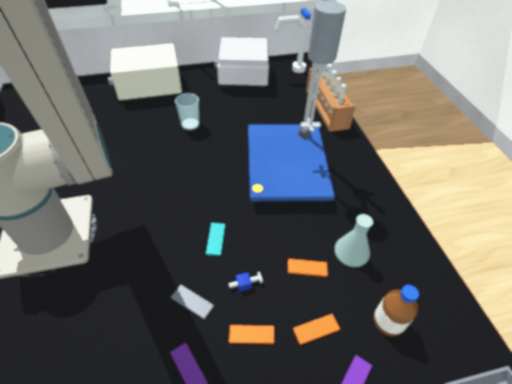

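The scene view shows the stand at (205,232) with its yellow spot at (246,208), and orange shims at (251,151), (283,157) and (238,172). The side view shows the spot at (258,188), and the shims at (307,268), (251,334) and (316,328). The flask and boss are close to the shims.

```bash
cat > h.py <<'E'
import cv2, numpy as np
def ray(d,uv,z):
    K,V=d["intrinsics"],d["view"]; R,t=V[:3,:3],V[:3,3]; c=-R.T@t
    p=np.linalg.inv(K)@[uv[0],uv[1],1]; v=R.T@(p*[1,-1,-1]); return c+v*(z-c[2])/v[2]
def masks(d,lo,hi,amin):
    m=cv2.inRange(cv2.cvtColor(d["color"],cv2.COLOR_RGB2HSV),lo,hi)
    cs,_=cv2.findContours(m,cv2.RETR_EXTERNAL,cv2.CHAIN_APPROX_NONE)
    return [c for c in cs if cv2.contourArea(c)>amin]
def rects(d,lo,hi,z,amin=40):
    for c in masks(d,lo,hi,amin):
        P=np.array([ray(d,q,z)[:2] for q in c[:,0].astype(float)])*1000
        (cx,cy),(w,h),a=cv2.minAreaRect(P.astype(np.float32))
        if w<h: w,h,a=h,w,a+90
        print("  px",c[:,0].mean(0).round(),"xy",round(cx),round(cy),"size",round(w),round(h),"ang",round((a+90)%180-90,1))
COL=dict(orange=((5,150,120),(18,255,255),.007),yellow=((22,120,150),(35,255,255),.0475),blue=((105,150,60),(122,255,255),.046),cyan=((80,100,90),(95,255,255),.008))
E
python3 - <<'E'
from h import *
for n in ("scene","side"):
    d=dict(np.load(n+"0.npz")); 
    for k,(lo,hi,z) in COL.items(): print(n,k); rects(d,lo,hi,z,15 if k!="blue" else 60)
    for nm,uvs in (("scene",[(206,176),(278,173),(280,335)]),("side",[(352,262),(245,283),(190,125)])):
        if nm==n: print([ray(d,u,.005)[:2].round(3) for u in uvs])
E
```

```text
scene orange
  px [238. 171.] xy 603 -226 size 94 39 ang -18.9
  px [283. 156.] xy 441 -347 size 89 41 ang -14.4
  px [250. 150.] xy 574 -368 size 86 41 ang 9.1
  px [213. 128.] xy 761 -505 size 102 61 ang -55.0
scene yellow
  px [245. 208.] xy 537 1 size 23 22 ang -81.1
scene blue
  px [  6. 367.] xy 979 565 size 60 35 ang -90.0
  px [198. 234.] xy 648 106 size 305 222 ang 78.2
  px [497. 141.] xy -524 -898 size 1863 141 ang 69.7
scene cyan
  px [287. 200.] xy 407 -100 size 95 35 ang 73.5
[array([ 0.714, -0.182]), array([ 0.451, -0.241]), array([0.391, 0.384])]
side orange
  px [251. 334.] xy 441 -352 size 95 39 ang -12.9
  px [316. 329.] xy 575 -372 size 95 38 ang 6.5
  px [397. 305.] xy 767 -359 size 64 51 ang 63.1
  px [307. 267.] xy 603 -231 size 94 41 ang -19.2
side yellow
  px [257. 188.] xy 539 0 size 19 14 ang -12.3
side blue
  px [410. 292.] xy 785 -357 size 40 39 ang -12.8
  px [243. 281.] xy 446 -254 size 43 32 ang -88.7
  px [285. 165.] xy 650 94 size 315 224 ang 78.4
side cyan
  px [215. 239.] xy 407 -105 size 99 41 ang 73.3
  px [  3. 134.] xy -175 431 size 80 29 ang -78.7
[array([ 0.713, -0.241]), array([ 0.453, -0.238]), array([0.399, 0.355])]
```

Emit:
move_arm(
  plan="0.3 24 23 0 0.15;0.3 24 23 0 0.15;0.3 24 23 0 0.15;0.3 24 23 0 0.15;0.3 24 23 0 0.15;0.3 24 23 0 0.15;0.3 24 23 0 0.15;0.3 24 23 0 0.15;0.3 24 23 0 0.15;0.3 24 23 0 0.15",
)

```text
time: 1.1
ee_pos: [0.4029, -0.3722, 0.2308]
orientation: [-3.141, -0.001, 1.769]
ft_force: [-0.2, -0.8, 0.0]
grip_width: 0.0557
grasp_force: 0.0
```

Emit:
move_arm(
  plan="0.3 24 23 0 0.15;0.3 24 23 0 0.15;0.3 24 23 0 0.15;0.3 24 23 0 0.15;0.3 24 23 0 0.15;0.3 24 23 0 0.15;0.3 24 17 0 0.15;0.3 0 0 -30 0;0.3 0 0 0 0;0.3 0 0 0 0",
)

```text
time: 2.1
ee_pos: [0.5691, -0.218, 0.2002]
orientation: [3.141, -0.003, 2.812]
ft_force: [-0.4, 0.0, -0.1]
grip_width: 0.0557
grasp_force: 0.0
```

```bash
python3 - <<'E'
from rig import state, viewer
from h import *
s=state(); print(s["time"],s["ee_pos"],s["orientation"],s["q"])
d=viewer.get_image("wrist"); cv2.imwrite("pics/w1.png",d["color"][:,:,::-1])
rects(d,*COL["orange"][:2],.008)
d=viewer.get_image("side"); rects(d,*COL["orange"][:2],.007)
E
```

```text
2.1 [ 0.56912377 -0.21804538  0.20021899] [ 3.14124479 -0.00347891  2.81249951] [-4.71831629e-01  2.68803348e-01 -1.02966526e-01  1.20251947e+00
 -1.50559484e-04 -1.42737619e-01]
  px [134. 365.] xy 780 -470 size 76 30 ang -24.9
  px [133. 213.] xy 575 -372 size 93 40 ang 6.5
  px [251. 199.] xy 604 -233 size 92 37 ang -18.4
  px [96. 98.] xy 443 -353 size 92 39 ang -14.2
  px [252. 334.] xy 442 -353 size 93 37 ang -12.9
  px [315. 329.] xy 574 -372 size 95 38 ang 6.5
  px [396. 305.] xy 762 -361 size 63 48 ang -85.5
  px [307. 267.] xy 603 -231 size 94 41 ang -19.2
```

View pics/w1.png

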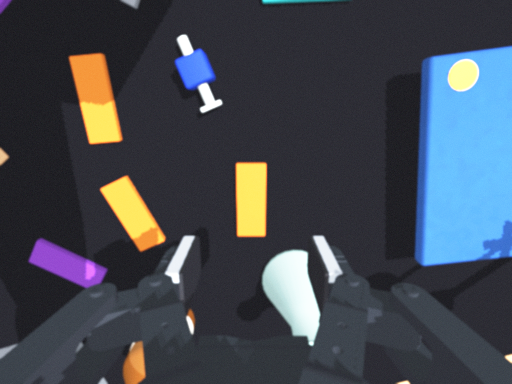

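The wrist view shows the first shim centred at (251,199), lined up with the fingers. It measures (604,-232), consistent with the fixed cameras.

Emit:
move_arm(
  plan="0.3 6 -4 -40 0;0.3 0 0 -40 0;0.3 0 0 -40 0;0.3 0 0 -40 0;0.3 0 0 -25 0;0.3 0 0 -5 0;0.3 0 0 -3 0;0.3 0 0 -3 0;0.3 0 0 0 0",
)

```text
time: 3.1
ee_pos: [0.5778, -0.2234, 0.0072]
orientation: [-3.141, 0.003, 2.813]
ft_force: [-0.2, -0.4, 0.3]
grip_width: 0.0556
grasp_force: 0.0
```

Emit:
move_arm(
  plan="0.3 -2 1 -3 0;0.3 0 0 0 0;0.3 0 0 0 0",
)

```text
time: 3.4
ee_pos: [0.5744, -0.2215, 0.0027]
orientation: [-3.142, 0.0, 2.813]
ft_force: [-1.1, 0.4, 0.1]
grip_width: 0.0556
grasp_force: 0.0
```

Emit:
move_arm(
  plan="0.3 0 0 -3 0;0.3 0 0 0 0;0.3 0 0 0 0",
)

```text
time: 3.7
ee_pos: [0.5742, -0.2214, -0.0009]
orientation: [3.142, -0.0, 2.813]
ft_force: [-0.6, 0.2, -0.5]
grip_width: 0.0553
grasp_force: 0.0
```

Emit:
move_arm(
  plan="-1 0 0 0 0;-1 0 0 0 0;-1 0 0 0 0;-1 0 0 0 0;-1 0 0 0 0",
)

```text
time: 4.2
ee_pos: [0.5747, -0.2218, -0.0003]
orientation: [-3.141, 0.001, 2.813]
ft_force: [-0.4, -0.1, 3.7]
grip_width: 0.0322
grasp_force: 60.0
```

Emit:
move_arm(
  plan="-1 0 0 20 0;-1 0 0 40 0;-1 -18 31 20 0.015;-1 -20 31 0 0.016;-1 -20 31 0 0.016;-1 -20 31 0 0.016;-1 -20 31 0 0.016;-1 -20 31 0 0.016;-1 -20 31 0 0.015;-1 -18 31 0 0.015",
)

```text
time: 5.2
ee_pos: [0.4166, 0.0276, 0.0789]
orientation: [3.142, -0.001, 2.938]
ft_force: [-0.2, -0.3, 0.1]
grip_width: 0.0317
grasp_force: 59.7
```

Emit:
move_arm(
  plan="-1 0 0 -30 0;-1 0 0 -30 0;-1 0 0 -12 0;-1 0 0 0 0;-1 0 0 0 0;-1 0 0 0 0",
)

```text
time: 5.8
ee_pos: [0.4193, 0.0263, 0.0081]
orientation: [3.141, 0.002, 2.938]
ft_force: [0.9, 0.3, 0.2]
grip_width: 0.0321
grasp_force: 59.7
```

```bash
python3 - <<'E'
from rig import state, viewer
from h import *
s=state(); print(s["time"],s["ee_pos"],s["orientation"],s["ft_force"],s["grip_width"])
for n in("wrist","side","scene"):
    d=viewer.get_image(n); print(n); rects(d,*COL["orange"][:2],.0155);rects(d,*COL["yellow"][:2],.0475,15);rects(d,*COL["blue"][:2],.046,300)
    if n!="scene": cv2.imwrite(f"pics/{n}2.png",d["color"][:,:,::-1])
E
```

```text
5.8 [0.41934657 0.02628494 0.00812015] [3.14141493e+00 1.70848307e-03 2.93760722e+00] [0.90950313 0.26155029 0.18669559] 0.03208087123545776
wrist
  px [222. 295.] xy 440 4 size 53 3 ang -10.6
  px [284. 283.] xy 440 38 size 55 2 ang -11.4
  px [254. 330.] xy 436 22 size 25 12 ang 82.5
  px [251. 242.] xy 398 30 size 25 15 ang 78.3
side
  px [252. 334.] xy 441 -356 size 92 36 ang -12.9
  px [316. 329.] xy 573 -374 size 94 38 ang 6.5
  px [397. 305.] xy 757 -364 size 62 49 ang -85.5
  px [228. 196.] xy 463 19 size 70 39 ang -12.3
  px [257. 188.] xy 539 0 size 19 14 ang -12.3
  px [285. 166.] xy 650 94 size 315 225 ang 78.5
scene
  px [266. 222.] xy 463 21 size 63 39 ang -10.4
  px [250. 150.] xy 572 -357 size 85 41 ang 9.1
  px [213. 128.] xy 758 -493 size 101 60 ang -56.5
  px [245. 208.] xy 537 1 size 23 22 ang -81.1
  px [197. 234.] xy 648 106 size 305 222 ang 78.1
  px [505. 207.] xy -320 -158 size 341 51 ang 61.3
```

View pics/wrist2.png

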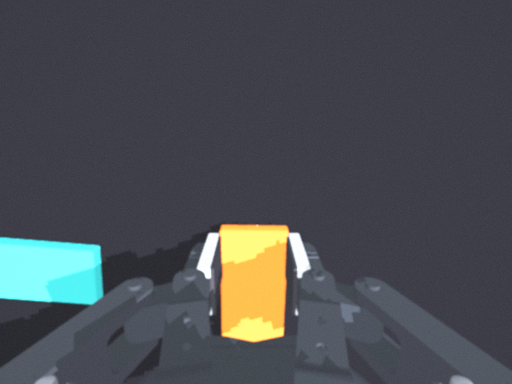

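The wrist view shows the shim held straight in the fingers, with its tail at (254,330). Its line passes within 1 mm of the foot, so I'm lowering it to just above the bench and inserting.

Emit:
move_arm(
  plan="-1 0 0 -6 0;-1 0 0 0 0;-1 10 -2 0 0;-1 15 -3 0 0;-1 15 -3 0 0;-1 15 -4 0 0;-1 12 -3 0 0;-1 6 -1 0 0;-1 0 0 0 0;-1 0 0 0 0",
)

```text
time: 6.95
ee_pos: [0.4906, 0.0106, 0.001]
orientation: [-3.142, -0.001, 2.938]
ft_force: [-0.4, -0.3, -0.4]
grip_width: 0.0321
grasp_force: 59.7
```

Emit:
move_arm(
  plan="-1 1 0 -1 0;-1 0 0 0 0;0.2 0 0 0 0;0.2 0 0 0 0;0.2 0 0 0 0;0.2 0 0 10 0;0.2 -10 2 30 0;0.2 -20 4 40 0;0.2 -20 4 40 0;0.2 0 0 0 0",
)

```text
time: 7.95
ee_pos: [0.4443, 0.0206, 0.1259]
orientation: [3.141, 0.009, 2.938]
ft_force: [0.9, -0.2, -0.1]
grip_width: 0.051
grasp_force: 0.0
```

```bash
python3 - <<'E'
from rig import state, viewer
from h import *
s=state(); print(s["time"],s["ee_pos"],s["orientation"],s["ft_force"],s["grip_width"])
for n in("wrist","side","scene"):
    d=viewer.get_image(n); print(n); rects(d,*COL["orange"][:2],.0075,20);rects(d,*COL["yellow"][:2],.0475,15);rects(d,*COL["blue"][:2],.046,300)
    cv2.imwrite(f"pics/{n}3.png",d["color"][:,:,::-1])
E
```

```text
7.95 [0.44431377 0.02055806 0.12593352] [3.14055789 0.00891688 2.93832026] [ 0.91036377 -0.24195872 -0.06624377] 0.051015271185992916
wrist
  px [252. 245.] xy 504 7 size 59 36 ang -12.7
  px [253. 244.] xy 483 12 size 45 28 ang -12.7
  px [425. 279.] xy 550 156 size 135 17 ang 77.8
  px [261. 307.] xy 548 11 size 89 73 ang 78.1
  px [  5. 242.] xy 441 -185 size 32 13 ang -26.0
side
  px [252. 334.] xy 442 -354 size 92 36 ang -14.6
  px [316. 329.] xy 575 -372 size 95 38 ang 6.5
  px [397. 305.] xy 762 -361 size 62 50 ang -84.5
  px [248. 200.] xy 520 5 size 94 41 ang -14.9
  px [257. 188.] xy 539 0 size 19 14 ang -12.3
  px [285. 165.] xy 649 94 size 313 225 ang 78.3
scene
  px [256. 220.] xy 501 14 size 50 39 ang -12.4
  px [250. 150.] xy 574 -368 size 86 41 ang 9.1
  px [213. 128.] xy 761 -505 size 101 60 ang -53.8
  px [245. 208.] xy 537 1 size 23 22 ang -81.1
  px [505. 218.] xy -296 -91 size 203 45 ang 55.2
  px [198. 234.] xy 648 106 size 305 222 ang 78.2
```

View pics/wrist3.png

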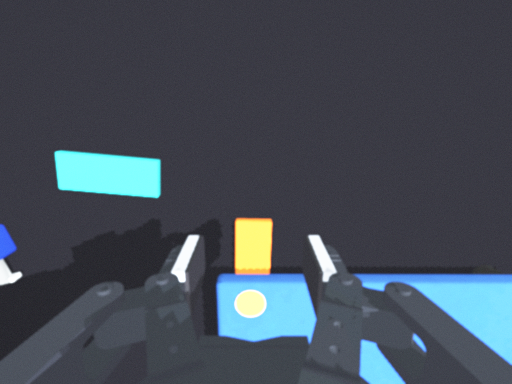

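The wrist view shows the shim under the plate, its tail edge at (254,219). It sits straight, with its lead about 27 mm past the foot centre and under 1 mm off to the side. The stand hasn't moved. Next I fetch the shim at (575,-372).

Emit:
move_arm(
  plan="0.3 10 -40 0 0.032;0.3 10 -40 0 0.032;0.3 10 -40 0 0.032;0.3 10 -40 0 0.032;0.3 10 -40 0 0.032;0.3 10 -40 0 0.032;0.3 10 -40 0 0.032;0.3 10 -40 0 0.032;0.3 10 -40 0 0.033;0.3 11 -36 0 0.033",
)

```text
time: 9.1
ee_pos: [0.5427, -0.3773, 0.1176]
orientation: [3.139, -0.003, -3.023]
ft_force: [0.3, 0.6, -0.3]
grip_width: 0.0557
grasp_force: 0.0
```

Emit:
move_arm(
  plan="0.3 0 0 -40 0;0.3 0 0 -40 0;0.3 0 0 -25 0;0.3 0 0 -10 0;0.3 0 0 0 0;0.3 0 0 0 0;0.3 0 0 0 0",
)

```text
time: 9.8
ee_pos: [0.5448, -0.3767, 0.0072]
orientation: [-3.139, 0.002, -3.023]
ft_force: [-0.1, 0.5, -0.0]
grip_width: 0.0556
grasp_force: 0.0
```

Emit:
move_arm(
  plan="0.3 0 0 -6 0;0.3 0 0 0 0;0.3 0 0 0 0;-1 0 0 0 0;-1 0 0 0 0;-1 0 0 0 0;-1 0 0 0 0;-1 0 0 0 0",
)

```text
time: 10.6
ee_pos: [0.5438, -0.376, 0.0]
orientation: [-3.141, 0.001, -3.023]
ft_force: [0.5, 1.1, 4.9]
grip_width: 0.0321
grasp_force: 59.9
```

Emit:
move_arm(
  plan="-1 0 0 20 0;-1 0 0 40 0;-1 -14 40 20 -0.032;-1 -14 40 0 -0.032;-1 -14 40 0 -0.032;-1 -14 40 0 -0.032;-1 -14 40 0 -0.032;-1 -14 40 0 -0.032;-1 -14 40 0 -0.032;-1 -14 40 0 -0.032",
)

```text
time: 11.6
ee_pos: [0.43, -0.0539, 0.0788]
orientation: [3.141, -0.001, 3.002]
ft_force: [0.2, 0.8, 0.2]
grip_width: 0.0321
grasp_force: 59.5
```

Emit:
move_arm(
  plan="-1 -7 40 0 -0.033;-1 -6 41 0 -0.033;-1 0 0 -30 0;-1 0 0 -20 0;-1 0 0 -15 0;-1 0 0 0 0;-1 0 0 0 0;-1 0 0 0 0",
)

```text
time: 12.4
ee_pos: [0.4191, 0.0253, 0.015]
orientation: [3.141, 0.001, 2.937]
ft_force: [-0.2, 0.3, -0.6]
grip_width: 0.032
grasp_force: 59.5
```

```bash
python3 - <<'E'
from rig import state, viewer
from h import *
s=state(); print(s["time"],s["ee_pos"],s["orientation"],s["ft_force"],s["grip_width"])
for n in("wrist","side","scene"):
    d=viewer.get_image(n); print(n); rects(d,*COL["orange"][:2],.023,20);rects(d,*COL["yellow"][:2],.0475,15);rects(d,*COL["blue"][:2],.046,300)
E
```

```text
12.4 [0.41912093 0.02528608 0.01498985] [3.14142202e+00 1.31595274e-03 2.93749124e+00] [-0.16621398  0.340792   -0.6158219 ] 0.03195049193004772
wrist
  px [222. 294.] xy 438 4 size 54 4 ang -10.6
  px [284. 288.] xy 442 36 size 59 2 ang -12.9
  px [253. 225.] xy 405 28 size 34 4 ang 79.2
  px [253. 330.] xy 442 19 size 27 13 ang -87.9
  px [250. 241.] xy 402 29 size 27 17 ang 78.3
side
  px [252. 334.] xy 440 -359 size 91 36 ang -12.9
  px [397. 305.] xy 754 -367 size 62 49 ang -84.5
  px [240. 198.] xy 495 2 size 143 51 ang -20.8
  px [257. 188.] xy 539 0 size 19 14 ang -12.3
  px [286. 165.] xy 649 94 size 313 225 ang 78.3
scene
  px [261. 220.] xy 484 24 size 88 52 ang 8.8
  px [213. 128.] xy 754 -481 size 100 59 ang -55.0
  px [245. 208.] xy 537 1 size 23 22 ang -81.1
  px [197. 234.] xy 648 106 size 305 222 ang 78.1
  px [505. 208.] xy -318 -147 size 322 51 ang 59.8
```

Emit:
move_arm(
  plan="-1 0 0 -3 0;-1 0 0 -2.6 0;-1 0 0 0 0;-1 0 0 0 0",
)

```text
time: 12.95
ee_pos: [0.4181, 0.0255, 0.0086]
orientation: [-3.142, -0.0, 2.938]
ft_force: [0.1, 0.2, -0.1]
grip_width: 0.032
grasp_force: 59.5
```

Emit:
move_arm(
  plan="-1 0 0 -0.6 0;-1 0 0 0 0;-1 0 0 0 0",
)

```text
time: 13.25
ee_pos: [0.4184, 0.0255, 0.0081]
orientation: [-3.142, 0.0, 2.938]
ft_force: [-0.4, 0.2, -0.2]
grip_width: 0.0321
grasp_force: 59.5
```

Emit:
move_arm(
  plan="-1 10 -2 0 0;-1 10 -2 0 0;-1 8 -2 0 0;-1 0 0 0 0",
)

```text
time: 13.65
ee_pos: [0.4493, 0.0189, 0.0086]
orientation: [3.141, 0.003, 2.937]
ft_force: [0.6, -0.6, -0.7]
grip_width: 0.0316
grasp_force: 59.5
```

Emit:
move_arm(
  plan="-1 6 -1 0 0;-1 6 -1 0 0;-1 6 -1 0 0;-1 0 0 0 0",
)

```text
time: 14.05
ee_pos: [0.4662, 0.0162, 0.0084]
orientation: [3.141, 0.002, 2.938]
ft_force: [-1.0, -0.0, -2.1]
grip_width: 0.0322
grasp_force: 59.5
```

Emit:
move_arm(
  plan="-1 0 0 -0.5 0;-1 0 0 0 0;-1 0 0 0 0",
)

```text
time: 14.35
ee_pos: [0.465, 0.0164, 0.0079]
orientation: [3.142, 0.001, 2.938]
ft_force: [1.7, -0.2, 1.4]
grip_width: 0.032
grasp_force: 59.8
```

```bash
python3 - <<'E'
from rig import state, viewer
from h import *
for n in("side","scene"):
    d=viewer.get_image(n); print(n); rects(d,*COL["orange"][:2],.0155,20);rects(d,*COL["yellow"][:2],.0475,15);rects(d,*COL["blue"][:2],.046,300)
    x,y=((258,200) if n=="side" else (250,215))
    cv2.imwrite(f"pics/{n}4.png",cv2.resize(d["color"][y-35:y+35,x-50:x+50,::-1],None,fx=6,fy=6,interpolation=cv2.INTER_CUBIC))
s=state(); print(s["time"],s["ee_pos"],s["orientation"],s["ft_force"],s["grip_width"])
E
```

```text
side
  px [252. 334.] xy 441 -356 size 92 36 ang -12.9
  px [397. 305.] xy 758 -365 size 62 51 ang -82.5
  px [248. 199.] xy 521 1 size 90 48 ang -15.0
  px [257. 188.] xy 539 0 size 19 14 ang -12.3
  px [286. 164.] xy 649 94 size 313 225 ang 78.2
scene
  px [254. 220.] xy 501 17 size 48 47 ang -11.4
  px [290. 158.] xy 411 -328 size 40 29 ang 85.6
  px [213. 128.] xy 757 -492 size 101 60 ang -55.0
  px [245. 208.] xy 537 1 size 23 22 ang -81.1
  px [197. 234.] xy 648 106 size 306 222 ang 78.2
  px [505. 189.] xy -370 -286 size 616 58 ang 64.3
14.45 [0.46496324 0.01639782 0.00792321] [3.14150060e+00 1.34660623e-03 2.93783571e+00] [ 1.97843172 -0.42331167  1.47950228] 0.0319971627849698
```

View pics/side4.png

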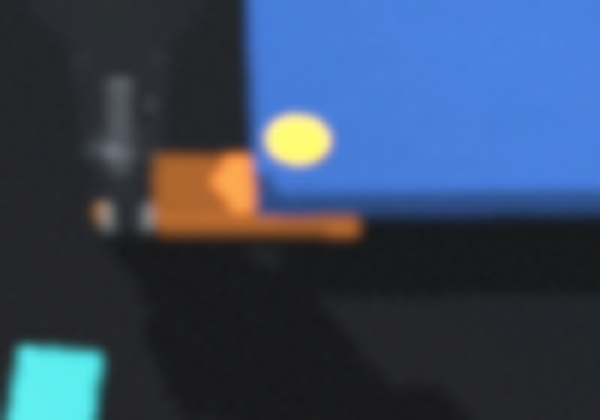

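The crop shows the lower shim's end at (362,225), unmoved, with the second shim on top and the plate unmoved. Continuing a hair higher.

Emit:
move_arm(
  plan="-1 0 0 0.2 0;-1 5 -1 0 0;-1 5 -1 0 0;-1 4 -1 0 0;-1 0 0 0 0",
)

```text
time: 14.95
ee_pos: [0.4722, 0.0142, 0.0077]
orientation: [-3.14, -0.011, 2.938]
ft_force: [-7.0, 0.1, 11.8]
grip_width: 0.0321
grasp_force: 61.5
```

Emit:
move_arm(
  plan="-1 5 -1 0 0;-1 5 -1 0 0;-1 3 -1 0 0;-1 0 0 0 0;-1 0 0 0 0",
)

```text
time: 15.45
ee_pos: [0.4891, 0.0106, 0.0078]
orientation: [-3.141, -0.004, 2.938]
ft_force: [-4.1, 0.3, 8.2]
grip_width: 0.032
grasp_force: 61.1
```

```bash
python3 - <<'E'
from rig import state, viewer
from h import *
for n in("side","scene"):
    d=viewer.get_image(n); print(n); rects(d,*COL["orange"][:2],.0155,20);rects(d,*COL["yellow"][:2],.0475,15);rects(d,*COL["blue"][:2],.046,300)
    x,y=((258,200) if n=="side" else (250,215))
    cv2.imwrite(f"pics/{n}5.png",cv2.resize(d["color"][y-35:y+35,x-50:x+50,::-1],None,fx=6,fy=6,interpolation=cv2.INTER_CUBIC))
s=state(); print(s["time"],s["ee_pos"],s["orientation"],s["ft_force"],s["grip_width"])
E
```

```text
side
  px [252. 334.] xy 441 -357 size 91 35 ang -14.6
  px [397. 305.] xy 758 -365 size 62 50 ang -82.5
  px [253. 200.] xy 534 -2 size 67 43 ang -12.4
  px [257. 188.] xy 538 -1 size 19 19 ang 40.4
  px [288. 166.] xy 651 94 size 312 223 ang 77.6
scene
  px [250. 221.] xy 519 24 size 37 20 ang -71.6
  px [285. 157.] xy 431 -333 size 69 41 ang -14.0
  px [213. 128.] xy 757 -492 size 98 60 ang -50.4
  px [245. 208.] xy 537 1 size 23 22 ang -81.1
  px [200. 232.] xy 648 106 size 306 222 ang 78.2
  px [505. 168.] xy -418 -496 size 1033 61 ang 69.7
15.55 [0.48914042 0.01057058 0.00782928] [-3.14069    -0.00419975  2.93770595] [-3.33871259 -0.27433713  9.11011825] 0.03214442144829379
```

View pics/side5.png

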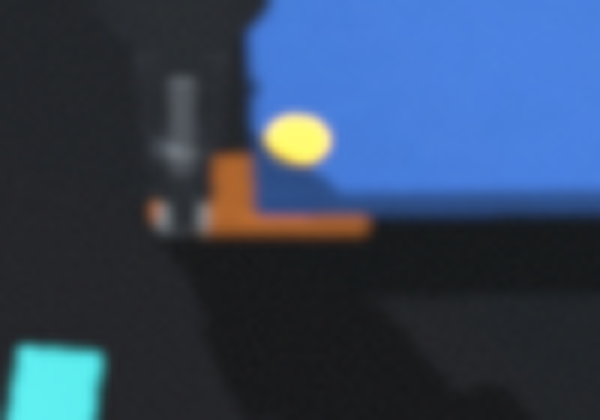

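The crop shows both shims stacked, their ends under the foot near (370,225), and the plate unmoved. The second shim is resting on the first at about 9 N, so I relieve that and release.

Emit:
move_arm(
  plan="-1 0 0 0.4 0;-1 0 0 0 0;0.2 0 0 0 0;0.2 0 0 0 0;0.2 0 0 0 0;0.2 0 0 10 0;0.2 -10 2 30 0;0.2 -15 3 40 0;0.2 -20 4 40 0;0.2 0 0 0 0",
)

```text
time: 16.55
ee_pos: [0.4486, 0.0195, 0.1339]
orientation: [3.14, 0.009, 2.938]
ft_force: [0.6, 0.2, 0.7]
grip_width: 0.0515
grasp_force: 0.0
```

```bash
python3 - <<'E'
from rig import state, viewer
from h import *
for n in("wrist","side","scene"):
    d=viewer.get_image(n); print(n)
    for z in (.0075,.0155): rects(d,*COL["orange"][:2],z,20)
    rects(d,*COL["yellow"][:2],.0475,15);rects(d,*COL["blue"][:2],.046,300)
    x,y={"side":(258,200),"scene":(250,215),"wrist":(256,260)}[n]
    cv2.imwrite(f"pics/{n}6.png",cv2.resize(d["color"][y-45:y+45,x-60:x+60,::-1],None,fx=6,fy=6,interpolation=cv2.INTER_CUBIC))
s=state(); print(s["time"],s["ee_pos"],s["orientation"],s["ft_force"],s["grip_width"])
E
```

```text
wrist
  px [253. 232.] xy 504 7 size 56 38 ang -11.7
  px [253. 232.] xy 500 8 size 54 37 ang -11.7
  px [253. 238.] xy 485 11 size 45 29 ang -11.7
  px [416. 272.] xy 555 155 size 147 26 ang 78.3
  px [265. 304.] xy 554 10 size 91 85 ang 78.3
  px [  7. 234.] xy 442 -189 size 36 17 ang -26.0
side
  px [252. 334.] xy 442 -354 size 92 36 ang -14.6
  px [396. 304.] xy 762 -362 size 63 49 ang -85.5
  px [248. 199.] xy 521 9 size 97 47 ang -12.4
  px [252. 334.] xy 441 -357 size 91 35 ang -14.6
  px [396. 304.] xy 757 -364 size 62 49 ang -85.5
  px [248. 199.] xy 520 3 size 96 46 ang -12.4
  px [257. 188.] xy 539 0 size 19 14 ang -12.3
  px [286. 164.] xy 649 93 size 315 225 ang 78.4
scene
  px [256. 219.] xy 501 10 size 50 47 ang -12.1
  px [213. 129.] xy 761 -505 size 102 61 ang -55.0
  px [256. 219.] xy 500 17 size 50 46 ang -12.1
  px [213. 129.] xy 757 -492 size 101 60 ang -55.0
  px [245. 208.] xy 537 1 size 23 22 ang -81.1
  px [505. 218.] xy -294 -93 size 203 46 ang 56.9
  px [197. 234.] xy 648 106 size 306 222 ang 78.2
16.7 [0.44670654 0.01944196 0.12863505] [3.14142324e+00 1.48131796e-03 2.93785508e+00] [-0.6706582   0.44090909 -0.57626658] 0.05125919366786025
```

View pics/wrist6.png

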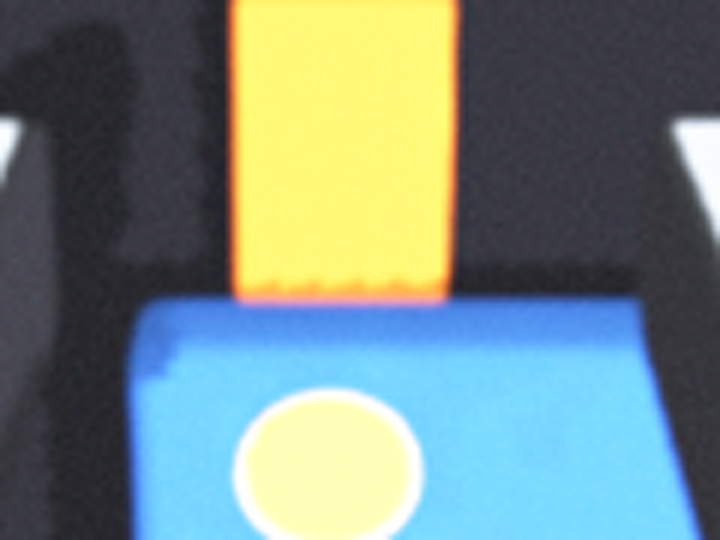

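View pics/side6.png

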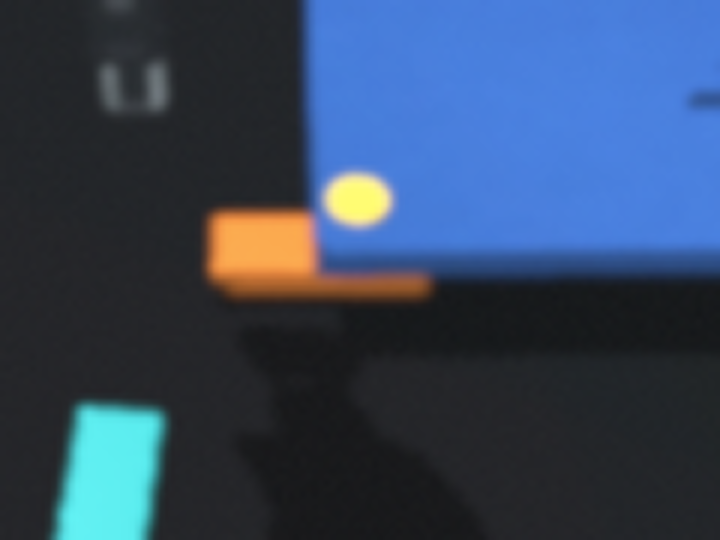

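Both shims are in: the crops show the upper tail at (208,275), the lower end at (430,285), and the yellow spot at (358,200) unmoved. The upper shim's lead is about 25 mm past the foot centre. Now the press check with the fingers shut.

Emit:
move_arm(
  plan="-1 20 -4 0 0;-1 25 -5 0 0;-1 25 -5 0 0;-1 21 -4 0 0;-1 0 0 0 0;-1 0 0 -30 0;-1 0 0 -30 0;-1 0 0 -10 0;-1 0 0 0 0;-1 0 0 0 0",
)

```text
time: 17.7
ee_pos: [0.5373, 0.0015, 0.0584]
orientation: [-3.142, -0.0, 2.938]
ft_force: [0.7, 0.9, 0.2]
grip_width: -0.0
grasp_force: 0.0
```

Emit:
move_arm(
  plan="-1 0 0 -5 0;-1 0 0 -4 0;-1 0 0 -1.5 0;-1 0 0 0 0;-1 0 0 0 0",
)

```text
time: 18.2
ee_pos: [0.5375, 0.0014, 0.0479]
orientation: [3.142, 0.0, 2.938]
ft_force: [0.7, 0.2, -0.2]
grip_width: 0.0
grasp_force: 0.0
```

Emit:
move_arm(
  plan="-1 0 0 -1 0;-1 0 0 0 0;-1 0 0 0 0",
)

```text
time: 18.5
ee_pos: [0.5374, 0.0014, 0.0468]
orientation: [-3.142, 0.0, 2.938]
ft_force: [-0.7, -0.2, -0.3]
grip_width: -0.0001
grasp_force: 0.0
```

Emit:
move_arm(
  plan="-1 0 0 -1 0;-1 0 0 0 0;-1 0 0 0 0",
)

```text
time: 18.8
ee_pos: [0.5375, 0.0014, 0.046]
orientation: [3.142, 0.0, 2.938]
ft_force: [-0.2, 1.0, 3.2]
grip_width: 0.0001
grasp_force: 1.4
```

Emit:
move_arm(
  plan="-1 0 0 -1 0;-1 0 0 0 0;-1 0 0 0 0",
)

```text
time: 19.1
ee_pos: [0.5372, 0.0013, 0.0448]
orientation: [-3.141, -0.0, 2.938]
ft_force: [-1.1, -0.1, 4.6]
grip_width: -0.0001
grasp_force: 2.2
```

Emit:
move_arm(
  plan="-1 0 0 -1 0;-1 0 0 0 0;-1 0 0 0 0",
)

```text
time: 19.4
ee_pos: [0.5372, 0.0013, 0.0445]
orientation: [-3.141, -0.0, 2.938]
ft_force: [-3.2, -0.8, 9.6]
grip_width: 0.0
grasp_force: 4.7
```

Emit:
move_arm(
  plan="-1 0 0 -0.6 0;-1 0 0 0 0;-1 0 0 0 0",
)

```text
time: 19.7
ee_pos: [0.5372, 0.0013, 0.0444]
orientation: [-3.141, -0.0, 2.938]
ft_force: [-5.1, -0.8, 12.6]
grip_width: 0.0001
grasp_force: 6.6
```

Emit:
move_arm(
  plan="-1 -0.4 0 -0.8 0;-1 0 0 0 0;-1 -0.4 0 -0.8 0;-1 0 0 0 0;-1 0 0 0 0;-1 0 0 0 0",
)

```text
time: 20.3
ee_pos: [0.5372, 0.0013, 0.0443]
orientation: [-3.141, 0.001, 2.938]
ft_force: [-7.7, -0.1, 22.4]
grip_width: -0.0004
grasp_force: 10.7
```

Emit:
move_arm(
  plan="-1 -0.6 0 -1 0;-1 0 0 0 0;-1 0 0 0 0;-1 0 0 0 0;-1 0 0 0 0;-1 0 0 0 0;-1 0 0 0 0;-1 0 0 0 0",
)

```text
time: 21.1
ee_pos: [0.5372, 0.0013, 0.0443]
orientation: [-3.141, 0.002, 2.938]
ft_force: [-8.2, 0.0, 25.7]
grip_width: -0.0002
grasp_force: 13.2
```

Emit:
move_arm(
  plan="-1 0.6 0 2 0;-1 0.8 0 3 0;-1 0 0 5 0;-1 0 0 20 0;-1 0 0 40 0;-1 -30 6 30 0;-1 -40 8 0 0;-1 0 0 0 0;-1 0 0 0 0",
)

```text
time: 22.0
ee_pos: [0.4664, 0.0157, 0.1401]
orientation: [3.141, -0.0, 2.938]
ft_force: [1.3, -0.4, 1.1]
grip_width: 0.0001
grasp_force: 0.0
```

```bash
python3 - <<'E'
from rig import state, viewer
from h import *
for n in("wrist","side","scene"):
    d=viewer.get_image(n); print(n)
    rects(d,*COL["orange"][:2],.0155,20)
    rects(d,*COL["yellow"][:2],.0475,15);rects(d,*COL["blue"][:2],.046,300)
    if n=="side": cv2.imwrite(f"pics/{n}7.png",d["color"][:,:,::-1])
s=state(); print(s["time"],s["ee_pos"],s["ft_force"])
E
```

```text
wrist
  px [253. 212.] xy 499 8 size 51 36 ang -12.1
  px [253. 218.] xy 487 11 size 42 29 ang -12.1
  px [396. 249.] xy 542 129 size 203 8 ang 78.3
  px [  8. 217.] xy 445 -191 size 34 17 ang -25.6
side
  px [251. 334.] xy 440 -356 size 89 35 ang -14.6
  px [397. 305.] xy 758 -364 size 62 49 ang -84.5
  px [248. 199.] xy 520 3 size 96 46 ang -12.4
  px [257. 188.] xy 539 0 size 19 14 ang -12.3
  px [286. 164.] xy 650 94 size 314 225 ang 78.4
scene
  px [256. 219.] xy 500 17 size 50 46 ang -12.1
  px [288. 157.] xy 419 -330 size 44 41 ang -13.1
  px [213. 128.] xy 757 -492 size 100 60 ang -53.8
  px [245. 208.] xy 537 1 size 23 22 ang -81.1
  px [505. 215.] xy -301 -106 size 229 48 ang 57.0
  px [197. 234.] xy 648 106 size 306 222 ang 78.2
22.15 [0.46843315 0.01528644 0.14037251] [0.18229576 0.21360944 0.33406758]
```

View pics/side7.png

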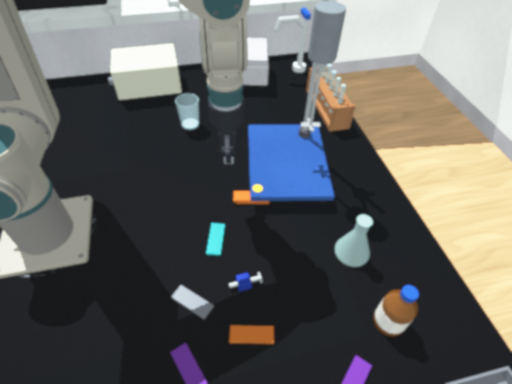

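The side view shows the shim stack under the corner at (250,198), the stand and bystanders where they were, the spare shim at (251,334), and the arm clear. Handing in.

```bash
python3 -c "
from rig import hand_in
print(hand_in())"
```

```text
the job is handed in; nothing more can be done
None
```

I slid two shims stacked under the brass foot and pressed the yellow spot to about 26 N. The corner gave about 1.5 mm until the foot met the shims, then no more. I let go and handed in at about 22 s, with the stand and bystanders in place.

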